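Start the crank screw of a flask carrier

ROBOT

A 6-joint arm with a two-finger parallel gripper is mounted at the origin on the work surface. World frame = base frame: x ahead of the robot, y to its left, z up, the work surface at z = 0. Lengths are in m, angles in degrees, forces in N, time in s.
With the tool pointing down it reaches from about 0.3 to 0.95 m from the base axis. Payload 3.1 kg.
Tool frame: the origin (TCP) lies at the very end of the fingers, on their centre line; the grasp point (between the pads) lies 19 mm behind it; z points along the fingers, y is the direction in which the jaws open and shut (so a half turn about z gives the same grasp; the last joint's range is limited). The gripper opens to 85 mm and grips with 20 to 120 N. Pads are 22 mm wide; open, the fingers measure 114 mm over their backs; the gripper's body (76 mm by 85 mm) begins 54 mm behind the grasp point. The pads swing forward as they close: fully open they stand 13 mm farther back than shut.
Start: joints at [-79.91, 17.653, 93.61, -0, 68.738, -3.994], TCP at [0.152, -0.606, 0.231] pointing down, gripper open.
Joint ranges: [-175.34, 175.34], [-45.06, 112.39], [2.9, 150.54], [-68.45, 248.45], [3.09, 151.38], [-168.51, 168.51]. Speed limits (degrees/s): [159.86, 159.86, 180, 180, 180, 180].

INTERFACE

Orientations are given as [roll, pitch, yaw] about the fixed x, y, z axes, in that order (R = Rz(yaw) Ry(pitch) Rx(roll)).
In Python, from cell import env, eyes gives the robot as it stands.
- The arm moves only by the tool servo_tool, never from a script. Its argument "commands" is a list of rows, each an object of numbers: "jaw": the finger opening in m, from 0 to 0.0854; "x", "y", "z": the shift along the tool's x, y, z in m; "rx", "ry", "rz": the turn, a rotation vector about the tool's x, y, z in rad. In form: [{"jaw": .., "x": .., "y": .., "z": .., "rx": .., "ry": .., "rz": ..}, ...]. A call has 1 to 8 rows; each row is the pose to reach, as a shift and turn from the pose commanded when the call began, along the tool's axes at that moment; what a row does not reach only later rows make up. A row lasts 1/8 s, in which the tool goes at most 62.5 mm and 10.7 degrees, less where a joint would pass 70% of its speed; a pose out of reach is approached as far as the arm can. A call with a gripper value outside its range is refused whole. The fingers move at their own pace and stop on an object; "grip_force" is the grip in N (left out, the last holds). Time passes only in rows, so rows that repeat a pose let the fingers close. It gives the time, the measured TCP pose, the force and the opening at its end, in the units of the state.
- env.state(): the state, without advancing time (a new reading comes with each control period).
- eyes.read_camera(name): name is "scene" or "top" or "wrist"; returns a dict with "img" (480x640x3 uint8, red, green, blue), "vertical_fov" (degrees; the focal length in pixels is half the picture's height over the tangent of half this angle, whatever the lens; pixels are square), "cx", "cy" (the principal point, pixels), "origin" and "orientation" of the camera in the world; the wrist camera has in their place "hand_eye" (4x4, takes a point from camera to tool coordinates, whose origin is the TCP and whose axes are the flange's). Camera axes: x right, y down, z forward; pixel columns grow to the right and rows downward; lengths in m; the calibration is good to about 2 mm. A picture is of the moment at which its call begins: read the wrist's pose just before it. There is no depth.
- env.job_done(): hands the job in, once; it reports no verdict.
The state is a dict: "clock": time; "joints": joint angles; "qd": joint speeds; "joint_torque": joint torques, N m; "eef_pos": TCP position; "ee_rot": TCP orientation; "force": force on the tool from outside, world axes, zero at the start; "wrist_torque": the same for the moment, N m; "grip_width": finger opening in m.
Only numpy, scipy, OpenCV 4.12 (cv2) and the standard library are available. Lean on these libraries where they do the work, as an engineer would, in place of code of your own. Each camera call takes 0.05 s, during which the arm holds its last target.

TASK

Push the flask carrier by its black tab along its rails, under the bridge and the lamp head, until it is fully home and the crank screw falls into the carrier's threaded boss. Then start the screw without crossing its thread: by its crank grip turn it backward (counter-clockwise seen from above) until you feel it drop into the thread, stop there, and turn it one full turn forward (clockwise). Finish while still holding the crank grip, with the screw started and still; leave the flask, bottle and jar on the bench alone.

Things in the scene. Friction and masses are not known exactly. Their poses are not given: they have to be found in the camera images.
- stage: Flask imager fixed on the bench: white bed 130 x 500 x 13 mm with rails along its y. A white bridge (110 mm in x, 32 mm in y, top 100 mm above the bench) spans the rails; 175 mm farther along +y hangs a white lamp head (102 to 128 mm above the bench, 62 mm wide in y) on a column at x = +90 mm. Origin: on the bench below the vertical axis of the crank screw, mid bridge. z up.
- carrier (a joint): Position of the aluminium flask carrier on its rails, m: grows along the stage's +y; home against a stop at 0.110, where its threaded boss is under the screw. Starts between 0 and 0.05. Drag a few N. Deck 44 mm wide, its top 50 mm above the bench; a flask is clipped on its far end, 172 mm beyond the boss.
- carrier_handle (a point): Point on the centre line of the carrier's black upright tab, 80 mm above the bench: the tab is 30 mm along the stage's x, 14 mm along its y, stands 50 to 90 mm above the bench, 130 mm from the boss on its -y side. Axes as the stage's.
- boss_mouth (a point): Centre of the mouth (27 mm across) of the carrier's threaded boss, level with the deck, 50 mm above the bench. Right-hand thread, pitch 8 mm. The screw lies on top of the boss's first thread turn when it has fallen in; the start of that thread is less than one turn back.
- clamp_grip: Black crank grip: upright cylinder 16 mm across, 40 mm high, spinning freely on the end of the screw's steel crank arm, so it can be pinched and led round in a circle with the hand's yaw unchanged. Its axis is 42 mm from the screw's. Origin: on its axis at the top of the arm (its lower end is 1 mm above), 137.5 mm above the bench at the start; z up. It sinks and rises with the screw.
- clamp_screw (a joint): Turn of the crank screw, rad, counted over several turns: grows forward (clockwise from above, tightening). At 0 the crank points along the stage's +x, at +1.571 along its -y. Starts between 2.2 and 5.4. Slight drag; it stays where it is left.
- clamp_drop (a joint): How far the screw has sunk, m: 0 at the start, its tip on the carrier's deck. It (0.35 kg) falls by its weight 7 to 11 mm into the boss as the carrier comes home. Turned back it climbs 8 mm a turn, and past the thread's start falls 8 mm, if free: a firm grip carries its weight, so slacken the fingers or follow it down. Then forward turns draw it down 8 mm each, with 1.5 mm play.
- spare_flask: Bystander: loose clear culture flask lying flat, 46 x 80 x 24 mm, with a screw cap on a neck to its -y. Origin: centre of its underside.
- reagent_bottle: Bystander: loose white plastic bottle 60 mm across, 120 mm high. Origin: centre of its underside.
- specimen_jar: Bystander: loose glass jar 52 mm across, 60 mm high. Origin: centre of its underside.

How it is judged:
By the outcome, as a careful person would: the job done as asked, in the order asked, and still so for the second after the job is handed in, while the arm keeps its last pose, push and grip.
It also fails if it takes over 72 s, if anything falls off the work surface, if the arm or the gripper's body presses on something with over 40 N, if the wrist force passes 120 N, or if a joint passes its speed limit or range.

## Working session

There is one attempt and no reset: what is moved stays moved. The work goes in short steps, Python scripts to look and compute and a tool call to move; the robot and the scene stay as the last step left them, time stands still between calls to the robot, and variables do not carry over. Pictures are saved under pics/ and viewed, and the job is handed in when it is done.

Besides the shell and the picture viewer there is one more tool, called after "Call:" by a JSON object that holds its "api" and its "payload". servo_tool: Moves the arm, as the interface text tells. Its arguments: {"type":"object","properties":{"commands":{"type":"array"},"grip_force":{"type":"number"}},"required":["commands"]}

```bash
ls; mkdir -p pics
python3 - <<'E'
from cell import env, eyes
import cv2, numpy as np
print(env.state())
for n in ["scene","top","wrist"]:
    r=eyes.read_camera(n)
    cv2.imwrite(f"pics/{n}0.png",r["img"][:,:,::-1])
    print(n,{k:v for k,v in r.items() if k!="img"})
E
```

```text
pics
{'clock': 0.0, 'joints': array([-7.99098717e+01,  1.77057547e+01,  9.36921824e+01, -2.63269447e-03,
        6.87346811e+01, -3.99428794e+00]), 'qd': array([ 0.12168917, -0.02160296, -0.08222296,  0.0482644 ,  0.022174  ,
       -0.06034699]), 'joint_torque': array([-2.79437416e-03, -4.15256023e+01, -2.76665497e+01, -2.15011682e-04,
        1.03759152e-02,  5.01982925e-06]), 'eef_pos': array([ 0.15190018, -0.60540036,  0.23001134]), 'ee_rot': array([-1.79867533e+02, -6.79251790e-03,  1.40853661e+01]), 'force': array([-0.35712533,  0.35140978, -0.10149259]), 'wrist_torque': array([ 0.04984809,  0.02141091, -0.03092404]), 'grip_width': 0.08523706734485174}
scene {'vertical_fov': 48.90829351373571, 'cx': 322.5911221749808, 'cy': 238.15458663504415, 'origin': array([ 1.09389529, -0.2230932 ,  0.95702888]), 'orientation': array([-1.48041949e+02, -8.08931075e-03,  7.36770601e+01])}
top {'vertical_fov': 44.828106201082605, 'cx': 320.9192590441297, 'cy': 244.40149636539007, 'origin': array([ 0.42899867, -0.06681556,  1.14474002]), 'orientation': array([-172.78269198,   -0.49522872,  -90.63756466])}
wrist {'vertical_fov': 66.2175234559886, 'cx': 314.6547543246971, 'cy': 239.51330988019095, 'hand_eye': array([[-5.13230777e-04, -9.61558297e-01, -2.74600398e-01,
         6.95777532e-02],
       [ 9.99999574e-01, -7.04072514e-04,  5.96416500e-04,
         1.47601415e-03],
       [-7.66827827e-04, -2.74599975e-01,  9.61558249e-01,
        -1.43149288e-01],
       [ 0.00000000e+00,  0.00000000e+00,  0.00000000e+00,
         1.00000000e+00]])}
```

View pics/scene0.png

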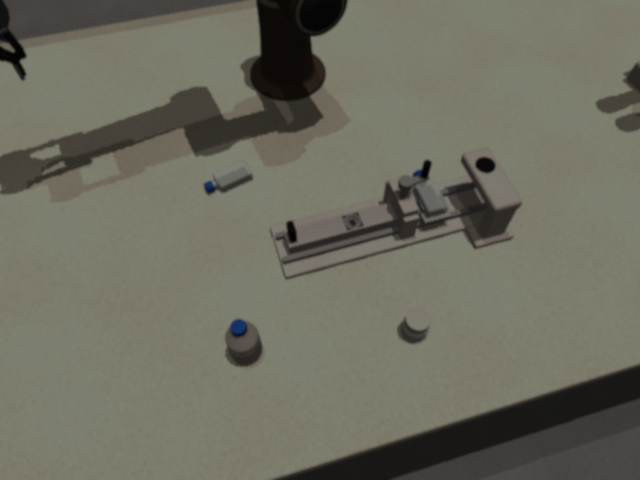

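View pics/top0.png

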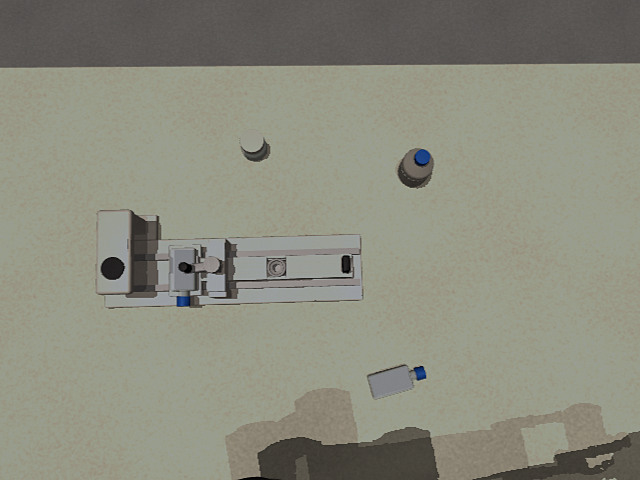

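View pics/wrist0.png

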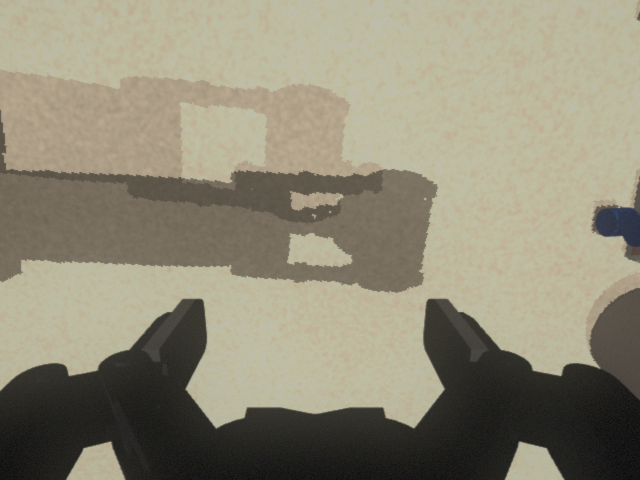

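```bash
cat > h.py <<'E'
from cell import env, eyes
import cv2, numpy as np
from scipy.spatial.transform import Rotation as R
def cam(name):
    st=env.state(); r=eyes.read_camera(name)
    if name=="wrist":
        T=np.eye(4);T[:3,:3]=R.from_euler("xyz",st["ee_rot"],degrees=True).as_matrix();T[:3,3]=st["eef_pos"]
        M=T@r["hand_eye"]
    else:
        M=np.eye(4);M[:3,:3]=R.from_euler("xyz",r["orientation"],degrees=True).as_matrix();M[:3,3]=r["origin"]
    f=240/np.tan(np.radians(r["vertical_fov"]/2))
    return dict(img=r["img"],M=M,f=f,c=(r["cx"],r["cy"]))
def ray(c,u,v):
    d=np.array([(u-c["c"][0])/c["f"],(v-c["c"][1])/c["f"],1.]);return c["M"][:3,3],c["M"][:3,:3]@d
def atz(c,u,v,z):
    o,d=ray(c,u,v);return o+d*(z-o[2])/d[2]
def proj(c,p):
    q=np.linalg.inv(c["M"])@np.append(p,1);return q[:2]/q[2]*c["f"]+c["c"]
def crop(c,u0,u1,v0,v1,s,name):
    im=c["img"][v0:v1,u0:u1,::-1];cv2.imwrite(f"pics/{name}.png",cv2.resize(im,None,fx=s,fy=s,interpolation=cv2.INTER_CUBIC))
def tri(*rays):
    A=np.zeros((3,3));b=np.zeros(3)
    for o,d in rays:
        d=d/np.linalg.norm(d);P=np.eye(3)-np.outer(d,d);A+=P;b+=P@o
    p=np.linalg.solve(A,b);return p
E
python3 - <<'E'
from h import *
t=cam("top");s=cam("scene")
crop(t,90,240,200,315,5,"t1");crop(t,220,370,225,310,5,"t2")
crop(s,370,530,140,250,5,"s1");crop(s,260,420,170,285,5,"s2")
E
```

```text
(no output)
```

View pics/t1.png

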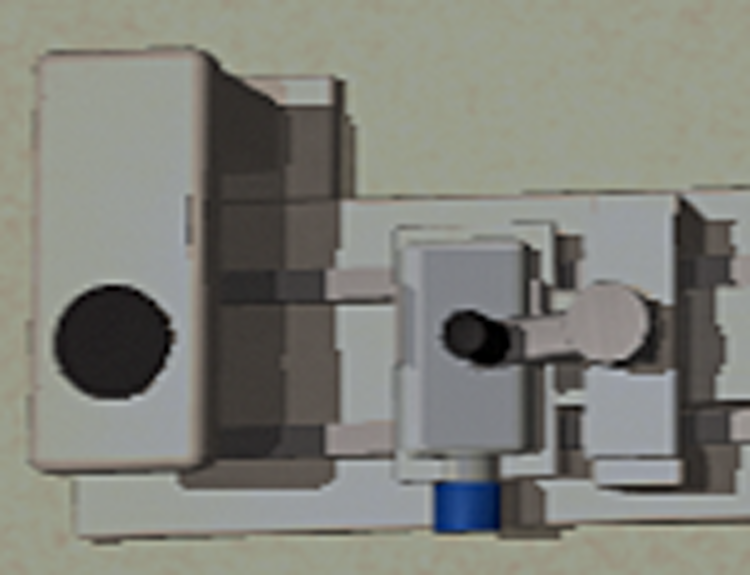

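View pics/t2.png

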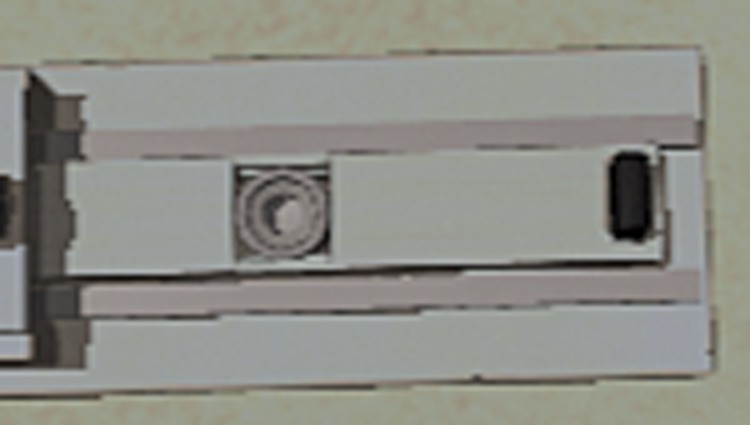

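View pics/s1.png

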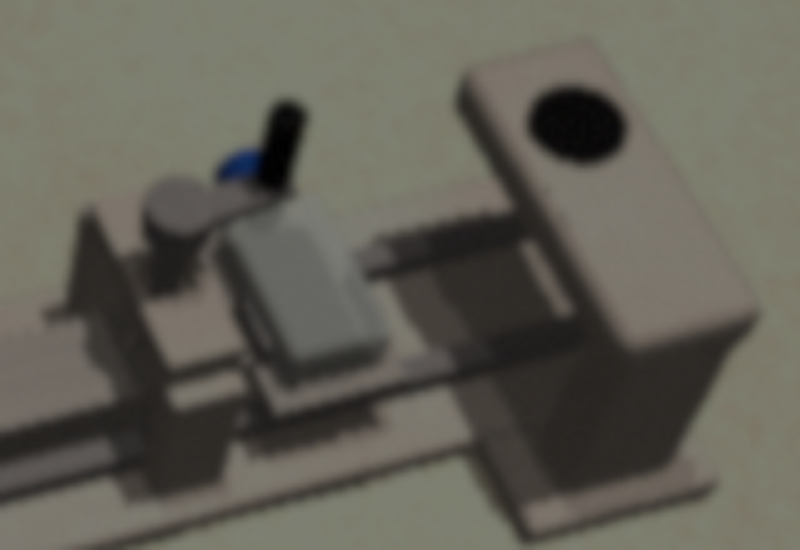

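View pics/s2.png

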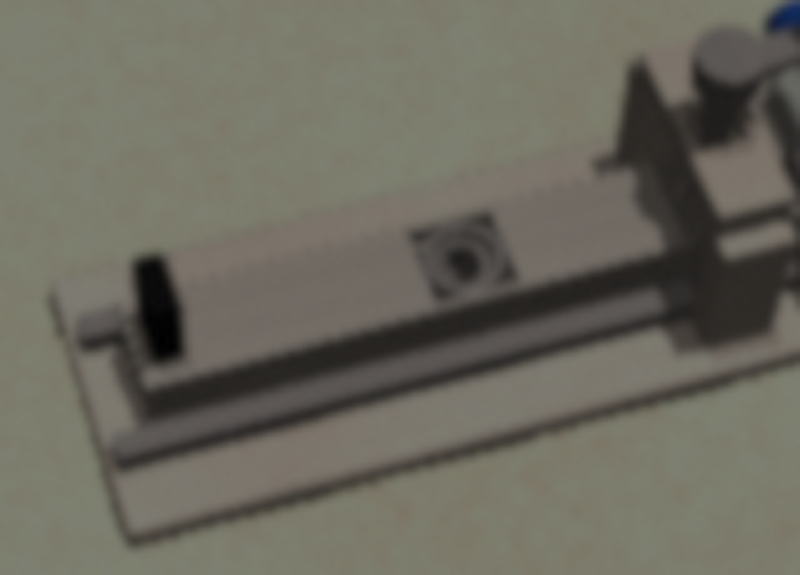

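Run:
```python
from h import *
np.set_printoptions(precision=4,suppress=True)
t=cam("top");s=cam("scene")
T1=lambda a,b:(90+a/5-.4,200+b/5-.4)
T2=lambda a,b:(220+a/5-.4,225+b/5-.4)
S1=lambda a,b:(370+a/5-.4,140+b/5-.4)
S2=lambda a,b:(260+a/5-.4,170+b/5-.4)
print("boss top",atz(t,*T2(283,212),.05),"scene",atz(s,*S2(464,262),.05), tri(ray(t,*T2(283,212)),ray(s,*S2(464,262))))
print("grip top",atz(t,*T1(465,333),.1785),"scene",atz(s,*S1(290,106),.1785),tri(ray(t,*T1(465,333)),ray(s,*S1(290,106))))
print("knob",tri(ray(t,*T1(606,320)),ray(s,*S1(181,208))))
print("tab far-top edges", atz(t,*T2(612,152),.09),atz(t,*T2(612,242),.09),atz(t,*T2(650,240),.09),atz(t,*T2(650,152),.09),"scene",atz(s,*S2(150,260),.09))
a=atz(t,*T2(700,48),.013);b=atz(t,*T2(712,372),.013);c=atz(t,*T1(75,537),.013)
print("bed",a,b,c,np.linalg.norm(a-b),np.linalg.norm(b-c),np.degrees(np.arctan2(*(-(c-b)[:2]*[1,-1]))))
a2=atz(s,*S2(52,292),.013);b2=atz(s,*S2(132,545),.013);print("scene corners (robot side, far side)",a2,b2)
d=(c-b)/np.linalg.norm(c-b);print("ydir",d)
print("jar etc",atz(t,252,140,.06),atz(t,422,157,.12),atz(t,390,382,.02))
print("lamp corners",[atz(t,*T1(*q),.128) for q in [(38,55),(208,52),(200,468),(32,465)]])
print("bridge",[atz(t,*T1(*q),.1) for q in [(585,197),(678,195),(585,455),(680,457)]])
```

```text
boss top [0.5254 0.007  0.05  ] scene [0.5304 0.0062 0.05  ] [0.5261 0.0077 0.0431]
grip top [0.517  0.1538 0.1785] scene [0.5168 0.1554 0.1785] [0.5172 0.1544 0.1791]
knob [0.5245 0.1137 0.14  ]
tab far-top edges [ 0.5426 -0.1156  0.09  ] [ 0.5097 -0.1151  0.09  ] [ 0.5103 -0.129   0.09  ] [ 0.5425 -0.1295  0.09  ] scene [ 0.5195 -0.1227  0.09  ]
bed [ 0.5917 -0.1545  0.013 ] [ 0.4647 -0.1566  0.013 ] [0.4547 0.3402 0.013 ] 0.1269618170323082 0.49698418399905864 1.1501769291049049
scene corners (robot side, far side) [ 0.4727 -0.158   0.013 ] [ 0.6001 -0.1551  0.013 ]
ydir [-0.0201  0.9998  0.    ]
jar etc [0.7697 0.0524 0.06  ] [ 0.7165 -0.2621  0.12  ] [ 0.3074 -0.206   0.02  ]
lamp corners [array([0.6219, 0.3179, 0.128 ]), array([0.6224, 0.258 , 0.128 ]), array([0.4755, 0.2564, 0.128 ]), array([0.4772, 0.3146, 0.128 ])]
bridge [array([0.5731, 0.1294, 0.1   ]), array([0.5735, 0.0958, 0.1   ]), array([0.48  , 0.1281, 0.1   ]), array([0.4789, 0.0942, 0.1   ])]
```

Call:
{"api": "servo_tool", "payload": {"commands": [{"jaw":0.07,"x":0.024,"y":-0.019,"z":0,"rz":0.03},{"jaw":0.06,"x":0.072,"y":-0.057,"z":0,"rz":0.06},{"jaw":0.06,"x":0.12,"y":-0.094,"z":0,"rz":0.09},{"jaw":0.06,"x":0.168,"y":-0.132,"z":0,"rz":0.12},{"jaw":0.06,"x":0.216,"y":-0.17,"z":0,"rz":0.15},{"jaw":0.06,"x":0.264,"y":-0.208,"z":0,"rz":0.18},{"jaw":0.06,"x":0.312,"y":-0.246,"z":0,"rz":0.2},{"jaw":0.06,"x":0.351,"y":-0.276,"z":0,"rz":0.226}], "grip_force": 30}}

```text
$.commands[0]: bad value
```

Call:
{"api": "servo_tool", "payload": {"commands": [{"jaw":0.07,"x":0.024,"y":-0.019,"z":0.0,"rx":0.0,"ry":0.0,"rz":0.03},{"jaw":0.06,"x":0.072,"y":-0.057,"z":0.0,"rx":0.0,"ry":0.0,"rz":0.06},{"jaw":0.06,"x":0.12,"y":-0.094,"z":0.0,"rx":0.0,"ry":0.0,"rz":0.09},{"jaw":0.06,"x":0.168,"y":-0.132,"z":0.0,"rx":0.0,"ry":0.0,"rz":0.12},{"jaw":0.06,"x":0.216,"y":-0.17,"z":0.0,"rx":0.0,"ry":0.0,"rz":0.15},{"jaw":0.06,"x":0.264,"y":-0.208,"z":0.0,"rx":0.0,"ry":0.0,"rz":0.18},{"jaw":0.06,"x":0.312,"y":-0.246,"z":0.0,"rx":0.0,"ry":0.0,"rz":0.2},{"jaw":0.06,"x":0.351,"y":-0.276,"z":0.0,"rx":0.0,"ry":0.0,"rz":0.226}], "grip_force": 30}}

```text
clock: 1.35
eef_pos: [0.4265, -0.2511, 0.2316]
ee_rot: [180.0, -0.0, 1.1]
force: [0.8, -0.7, 0.5]
grip_width: 0.06
```

Call:
{"api": "servo_tool", "payload": {"commands": [{"jaw":0.06,"x":0.03,"y":-0.04,"z":0.02,"rx":0.0,"ry":0.0,"rz":0.0},{"jaw":0.06,"x":0.065,"y":-0.08,"z":0.05,"rx":0.0,"ry":0.0,"rz":0.0},{"jaw":0.06,"x":0.09,"y":-0.112,"z":0.075,"rx":0.0,"ry":0.0,"rz":0.0},{"jaw":0.06,"x":0.1,"y":-0.127,"z":0.085,"rx":0.0,"ry":0.0,"rz":0.0},{"jaw":0.06,"x":0.1,"y":-0.127,"z":0.085,"rx":0.0,"ry":0.0,"rz":0.0}]}}

```text
clock: 1.98
eef_pos: [0.5225, -0.1235, 0.1457]
ee_rot: [-180.0, 0.1, 1.3]
force: [0.5, 0.5, 0.3]
grip_width: 0.0599
```

Run:
```python
from h import *
np.set_printoptions(precision=4,suppress=True)
print(env.state()["eef_pos"],env.state()["ee_rot"])
w=cam("wrist");crop(w,0,640,0,480,1.2,"w1")
for p in [(.526,-.115,.09),(.526,-.129,.09),(.511,-.122,.09),(.541,-.122,.09)]: print(proj(w,p)*1.2)
import pickle;pickle.dump(w,open("w1.pkl","wb"))
```

```text
[ 0.5225 -0.1235  0.1457] [-179.9916    0.1065    1.2525]
[356.4924 306.4462]
[386.024  307.0378]
[370.7218 336.1845]
[371.8229 276.111 ]
```

View pics/w1.png

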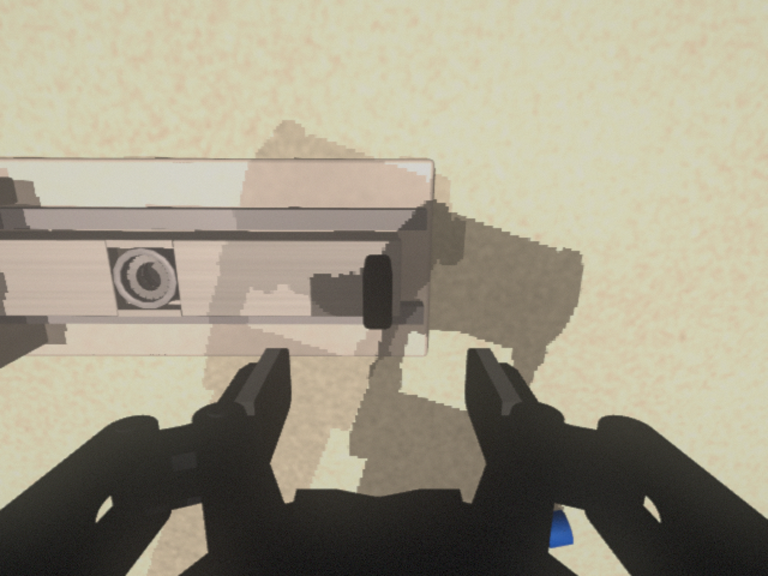

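Run:
```python
from h import *
import pickle
np.set_printoptions(precision=4,suppress=True)
w=pickle.load(open("w1.pkl","rb"))
g=lambda a,b,z: atz(w,a/1.2,b/1.2,z)
print("boss",g(145,278,.05)); print("tab -x edge L/R",g(363,327,.09),g(391,327,.09))
print("bed corners",g(435,158,.013),g(428,355,.013))
print("bed edge",g(10,157,.013))
```

```text
boss [0.5268 0.005  0.05  ]
tab -x edge L/R [ 0.5157 -0.1182  0.09  ] [ 0.5159 -0.1317  0.09  ]
bed corners [ 0.5948 -0.158   0.013 ] [ 0.4664 -0.1606  0.013 ]
bed edge [0.59   0.0963 0.013 ]
```

Call:
{"api": "servo_tool", "payload": {"commands": [{"jaw":0.06,"x":0.005,"y":0.0015,"z":0.03,"rx":0.0,"ry":0.0,"rz":0.0},{"jaw":0.06,"x":0.005,"y":0.0015,"z":0.06,"rx":0.0,"ry":0.0,"rz":0.0},{"jaw":0.06,"x":0.005,"y":0.0015,"z":0.078,"rx":0.0,"ry":0.0,"rz":0.0},{"jaw":0.04,"x":0.005,"y":0.0015,"z":0.084,"rx":0.0,"ry":0.0,"rz":0.0},{"jaw":0.02,"x":0.005,"y":0.0015,"z":0.084,"rx":0.0,"ry":0.0,"rz":0.0},{"jaw":0.01,"x":0.005,"y":0.0015,"z":0.084,"rx":0.0,"ry":0.0,"rz":0.0},{"jaw":0.01,"x":0.005,"y":0.0015,"z":0.084,"rx":0.0,"ry":0.0,"rz":0.0}], "grip_force": 30}}

```text
clock: 2.9
eef_pos: [0.5283, -0.1256, 0.0632]
ee_rot: [180.0, -0.1, 1.1]
force: [-1.0, 1.7, 2.1]
grip_width: 0.0135
```

Call:
{"api": "servo_tool", "payload": {"commands": [{"jaw":0.005,"x":0.0,"y":-0.008,"z":0.0,"rx":0.0,"ry":0.0,"rz":0.0},{"jaw":0.005,"x":0.0,"y":-0.022,"z":0.0,"rx":0.0,"ry":0.0,"rz":0.0},{"jaw":0.005,"x":0.0,"y":-0.037,"z":0.0,"rx":0.0,"ry":0.0,"rz":0.0},{"jaw":0.005,"x":0.0,"y":-0.052,"z":0.0,"rx":0.0,"ry":0.0,"rz":0.0},{"jaw":0.005,"x":0.0,"y":-0.067,"z":0.0,"rx":0.0,"ry":0.0,"rz":0.0},{"jaw":0.005,"x":0.0,"y":-0.08,"z":0.0,"rx":0.0,"ry":0.0,"rz":0.0},{"jaw":0.005,"x":0.0,"y":-0.09,"z":0.0,"rx":0.0,"ry":0.0,"rz":0.0},{"jaw":0.005,"x":0.0,"y":-0.096,"z":0.0,"rx":0.0,"ry":0.0,"rz":0.0}]}}

```text
clock: 3.9
eef_pos: [0.5265, -0.0301, 0.0632]
ee_rot: [179.9, -0.1, 1.2]
force: [-2.9, -4.3, 4.9]
grip_width: 0.0132
```

Call:
{"api": "servo_tool", "payload": {"commands": [{"jaw":0.005,"x":0.0,"y":-0.002,"z":0.0,"rx":0.0,"ry":0.0,"rz":0.0},{"jaw":0.005,"x":0.0,"y":-0.004,"z":0.0,"rx":0.0,"ry":0.0,"rz":0.0},{"jaw":0.005,"x":0.0,"y":-0.006,"z":0.0,"rx":0.0,"ry":0.0,"rz":0.0},{"jaw":0.005,"x":0.0,"y":-0.008,"z":0.0,"rx":0.0,"ry":0.0,"rz":0.0}]}}

```text
clock: 4.4
eef_pos: [0.5263, -0.0218, 0.0632]
ee_rot: [180.0, -0.1, 1.1]
force: [-2.6, -2.1, 5.8]
grip_width: 0.0134
```

Call:
{"api": "servo_tool", "payload": {"commands": [{"jaw":0.005,"x":0.0,"y":-0.0015,"z":0.0,"rx":0.0,"ry":0.0,"rz":0.0},{"jaw":0.005,"x":0.0,"y":-0.003,"z":0.0,"rx":0.0,"ry":0.0,"rz":0.0},{"jaw":0.005,"x":0.0,"y":-0.0045,"z":0.0,"rx":0.0,"ry":0.0,"rz":0.0}]}}

```text
clock: 4.78
eef_pos: [0.5262, -0.0176, 0.0632]
ee_rot: [179.9, -0.1, 1.2]
force: [-2.2, -4.5, 4.8]
grip_width: 0.0134
```

Call:
{"api": "servo_tool", "payload": {"commands": [{"jaw":0.005,"x":0.0,"y":-0.001,"z":0.0,"rx":0.0,"ry":0.0,"rz":0.0},{"jaw":0.005,"x":0.0,"y":-0.002,"z":0.0,"rx":0.0,"ry":0.0,"rz":0.0},{"jaw":0.005,"x":0.0,"y":-0.003,"z":0.0,"rx":0.0,"ry":0.0,"rz":0.0}]}}

```text
clock: 5.15
eef_pos: [0.5263, -0.0171, 0.0633]
ee_rot: [179.7, -0.1, 1.3]
force: [-2.4, -15.0, 4.8]
grip_width: 0.0134
```

Run:
```python
from h import *
np.set_printoptions(precision=4,suppress=True)
print(env.state()["force"],env.state()["eef_pos"])
s=cam("scene");crop(s,370,530,140,250,5,"s3")
t=cam("top");crop(t,90,240,200,315,5,"t3")
```

```text
[ -2.4253 -14.9765   4.7822] [ 0.5263 -0.0171  0.0633]
```

View pics/s3.png

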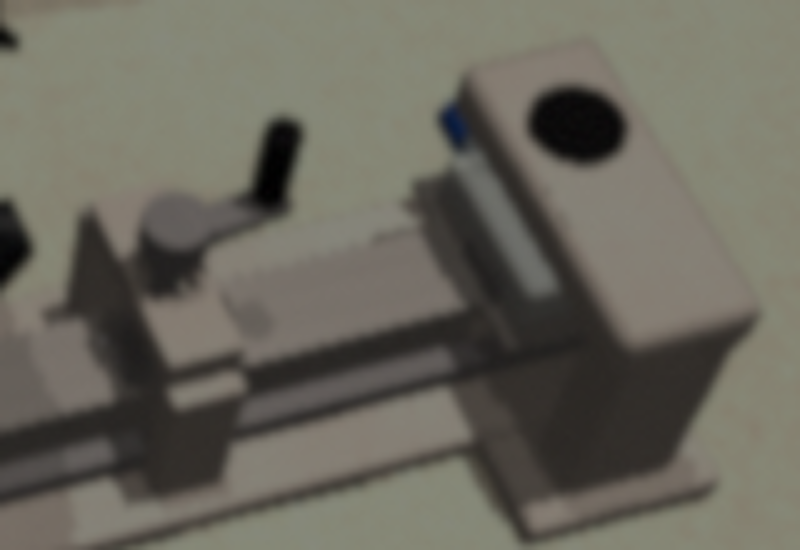

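View pics/t3.png

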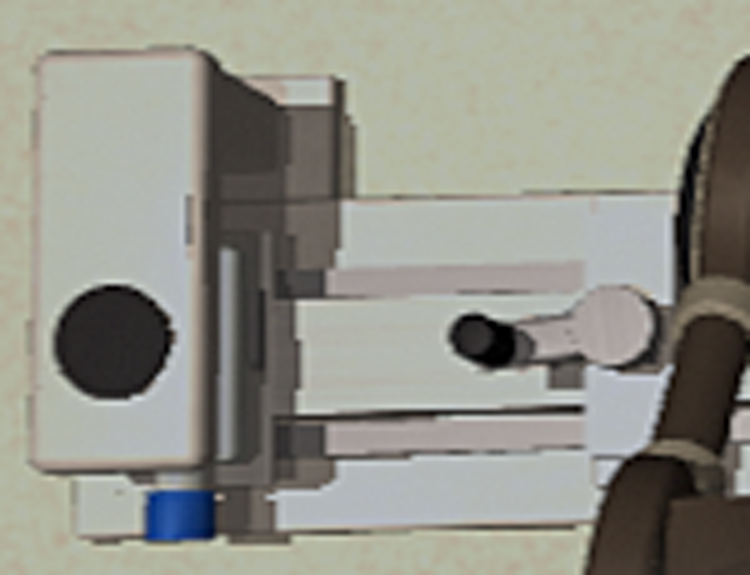

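Run:
```python
from h import *
np.set_printoptions(precision=4,suppress=True)
s=cam("scene");t=cam("top")
T1=lambda a,b:(90+a/5-.4,200+b/5-.4)
S1=lambda a,b:(370+a/5-.4,140+b/5-.4)
print("grip top",tri(ray(t,*T1(474,335)),ray(s,*S1(285,126))),atz(t,*T1(474,335),.1695))
for z in (.1675,.1695,.1715): print(z,atz(s,*S1(285,126),z),atz(t,*T1(474,335),z))
print("knob",tri(ray(t,*T1(617,325)),ray(s,*S1(176,222))))
```

```text
grip top [0.5176 0.1541 0.1678] [0.5172 0.1529 0.1695]
0.1675 [0.5175 0.1551 0.1675] [0.5173 0.1533 0.1675]
0.1695 [0.5189 0.1541 0.1695] [0.5172 0.1529 0.1695]
0.1715 [0.5204 0.1532 0.1715] [0.517  0.1524 0.1715]
knob [0.5238 0.1124 0.1306]
```

Call:
{"api": "servo_tool", "payload": {"commands": [{"jaw":0.03,"x":0.0,"y":0.001,"z":0.0,"rx":0.0,"ry":0.0,"rz":0.0},{"jaw":0.045,"x":0.0,"y":0.002,"z":0.0,"rx":0.0,"ry":0.0,"rz":0.0},{"jaw":0.045,"x":0.0,"y":0.002,"z":-0.02,"rx":0.0,"ry":0.0,"rz":0.0},{"jaw":0.045,"x":0.0,"y":0.002,"z":-0.075,"rx":0.0,"ry":0.0,"rz":0.0},{"jaw":0.045,"x":0.0,"y":0.002,"z":-0.13,"rx":0.0,"ry":0.0,"rz":0.0},{"jaw":0.045,"x":0.0,"y":-0.02,"z":-0.155,"rx":0.0,"ry":0.0,"rz":0.0},{"jaw":0.045,"x":-0.002,"y":-0.06,"z":-0.16,"rx":0.0,"ry":0.0,"rz":0.0},{"jaw":0.045,"x":-0.003,"y":-0.11,"z":-0.16,"rx":0.0,"ry":0.0,"rz":0.0}], "grip_force": 30}}

```text
clock: 6.35
eef_pos: [0.5211, 0.0971, 0.2234]
ee_rot: [-179.9, -0.2, 1.1]
force: [1.2, -1.1, -0.4]
grip_width: 0.045
```

Call:
{"api": "servo_tool", "payload": {"commands": [{"jaw":0.045,"x":-0.001,"y":-0.03,"z":0.005,"rx":0.0,"ry":0.0,"rz":0.0},{"jaw":0.045,"x":-0.0025,"y":-0.052,"z":0.02,"rx":0.0,"ry":0.0,"rz":0.0},{"jaw":0.045,"x":-0.0025,"y":-0.057,"z":0.03,"rx":0.0,"ry":0.0,"rz":0.0},{"jaw":0.045,"x":-0.0025,"y":-0.057,"z":0.03,"rx":0.0,"ry":0.0,"rz":0.0}]}}

```text
clock: 6.85
eef_pos: [0.5158, 0.1527, 0.191]
ee_rot: [180.0, 0.2, 1.2]
force: [0.0, -0.1, -0.2]
grip_width: 0.0451
```

Run:
```python
from h import *
np.set_printoptions(precision=4,suppress=True)
print(env.state()["eef_pos"],env.state()["force"])
w=cam("wrist");crop(w,100,540,0,480,1.25,"w2")
import pickle;pickle.dump(w,open("w2.pkl","wb"))
print((proj(w,[.5175,.1535,.168])-[100,0])*1.25)
s=cam("scene");crop(s,370,530,140,250,5,"s4")
```

```text
[0.5158 0.1527 0.191 ] [ 0.0362 -0.0646 -0.2367]
[262.331  350.8211]
```

View pics/w2.png

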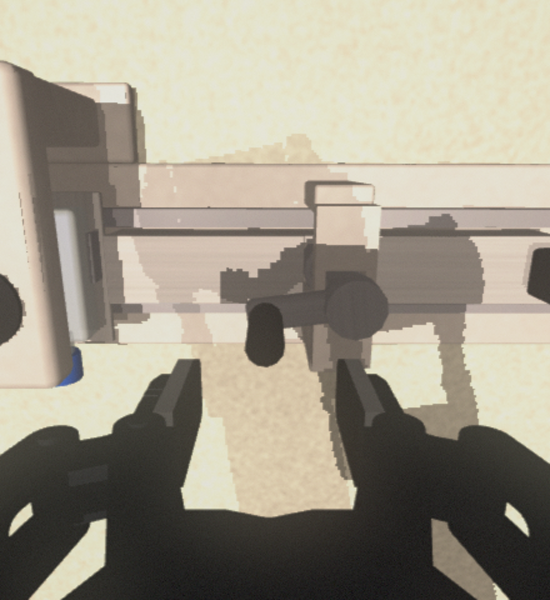

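View pics/s4.png

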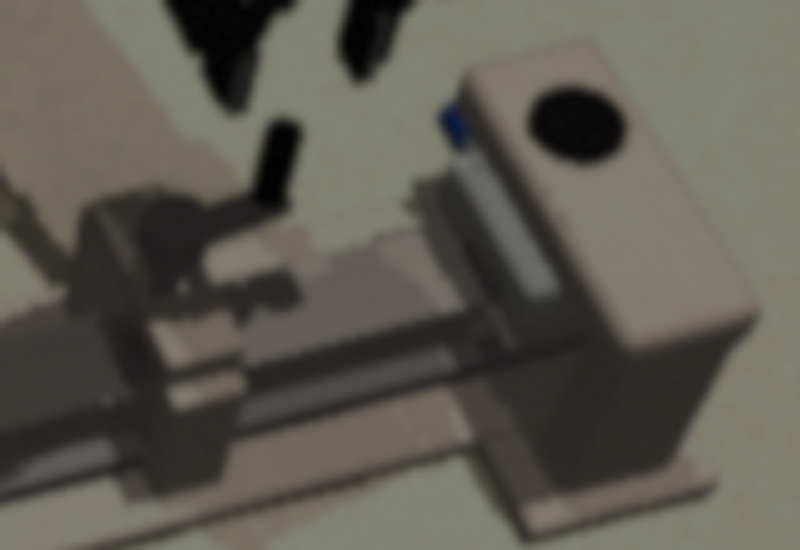

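Call:
{"api": "servo_tool", "payload": {"commands": [{"jaw":0.045,"x":0.0023,"y":0.0,"z":0.015,"rx":0.0,"ry":0.0,"rz":0.0},{"jaw":0.045,"x":0.0023,"y":0.0,"z":0.035,"rx":0.0,"ry":0.0,"rz":0.0},{"jaw":0.045,"x":0.0023,"y":0.0,"z":0.05,"rx":0.0,"ry":0.0,"rz":0.0},{"jaw":0.035,"x":0.0023,"y":0.0,"z":0.053,"rx":0.0,"ry":0.0,"rz":0.0},{"jaw":0.022,"x":0.0023,"y":0.0,"z":0.053,"rx":0.0,"ry":0.0,"rz":0.0},{"jaw":0.019,"x":0.0023,"y":0.0,"z":0.053,"rx":0.0,"ry":0.0,"rz":0.0}], "grip_force": 25}}

```text
clock: 7.7
eef_pos: [0.5198, 0.153, 0.14]
ee_rot: [-180.0, -0.1, 1.1]
force: [0.2, -0.1, -0.1]
grip_width: 0.0193
```

Run:
```python
from h import *
np.set_printoptions(precision=4,suppress=True)
print(env.state()["eef_pos"],env.state()["force"],env.state()["wrist_torque"])
w=cam("wrist");crop(w,100,540,0,480,1.25,"w3")
s=cam("scene");crop(s,370,530,110,220,5,"s5")
```

```text
[0.5198 0.153  0.14  ] [ 0.2201 -0.1114 -0.0968] [ 0.0037 -0.0216 -0.0611]
```

View pics/w3.png

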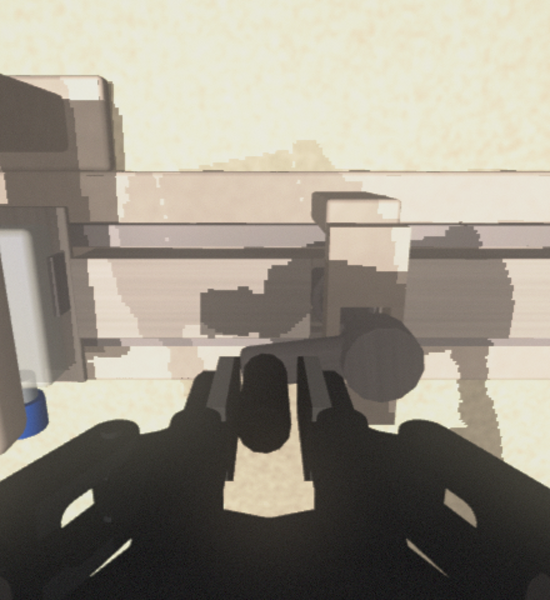

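View pics/s5.png

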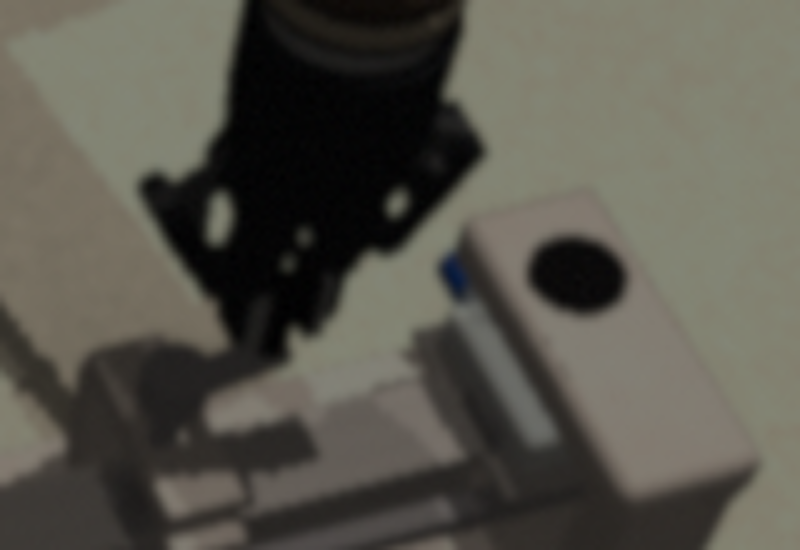

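Call:
{"api": "servo_tool", "payload": {"commands": [{"jaw":0.01,"x":0.0,"y":0.0,"z":0.0,"rx":0.0,"ry":0.0,"rz":0.0},{"jaw":0.01,"x":0.0,"y":0.0,"z":0.0,"rx":0.0,"ry":0.0,"rz":0.0},{"jaw":0.01,"x":0.0,"y":0.0,"z":0.0,"rx":0.0,"ry":0.0,"rz":0.0}], "grip_force": 25}}

```text
clock: 8.18
eef_pos: [0.5197, 0.1542, 0.1401]
ee_rot: [-179.9, -0.1, 1.1]
force: [-1.2, 6.5, 2.5]
grip_width: 0.015
```

Run:
```python
from h import *
np.set_printoptions(precision=4,suppress=True)
for k in ["eef_pos","ee_rot","force","wrist_torque","grip_width"]: print(env.state()[k])
w=cam("wrist");crop(w,200,500,200,480,2,"w4")
```

```text
[0.5197 0.1542 0.1401]
[-179.8627   -0.0997    1.1142]
[-1.2326  6.4942  2.5095]
[0.8648 0.1039 0.0069]
0.014950804532019838
```

View pics/w4.png

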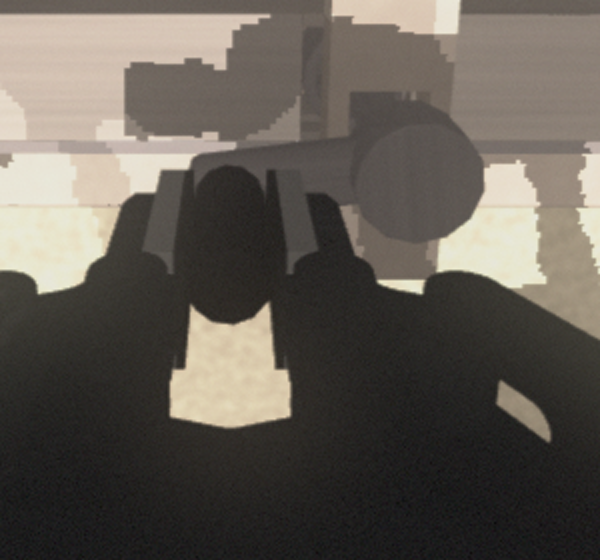

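```bash
cat > tab.py <<'E'
import numpy as np,sys
# phi start, direction sign(+1 back/ccw), step deg, rows per call, n calls
p0,sg,st,nr,nc=[float(a) for a in sys.argv[1:6]]
a=np.radians(1.15);r=42.
P=lambda p:r*np.array([np.cos(np.radians(p)),np.sin(np.radians(p))])
p=p0
for c in range(int(nc)):
    out=[]
    for i in range(1,int(nr)+1):
        q=p+sg*st*i; d=P(q)-P(p); dz=sg*8/360*st*i
        out.append((round(d[0]*np.cos(a)+d[1]*np.sin(a),1),round(d[0]*np.sin(a)-d[1]*np.cos(a),1),round(-dz,2)))
    print(round(p,1),"->",round(q,1),out); p=q
E
python3 tab.py 97 1 8 3 15
```

```text
97.0 -> 121.0 [(np.float64(-5.8), np.float64(1.0), -0.18), (np.float64(-11.4), np.float64(2.8), -0.36), (np.float64(-16.6), np.float64(5.4), -0.53)]
121.0 -> 145.0 [(np.float64(-4.9), np.float64(3.3), -0.18), (np.float64(-9.2), np.float64(7.2), -0.36), (np.float64(-13.0), np.float64(11.7), -0.53)]
145.0 -> 169.0 [(np.float64(-3.1), np.float64(5.0), -0.18), (np.float64(-5.5), np.float64(10.3), -0.36), (np.float64(-7.1), np.float64(15.9), -0.53)]
169.0 -> 193.0 [(np.float64(-0.8), np.float64(5.8), -0.18), (np.float64(-0.8), np.float64(11.7), -0.36), (np.float64(-0.0), np.float64(17.5), -0.53)]
193.0 -> 217.0 [(np.float64(1.6), np.float64(5.6), -0.18), (np.float64(4.0), np.float64(11.0), -0.36), (np.float64(7.1), np.float64(16.0), -0.53)]
217.0 -> 241.0 [(np.float64(3.8), np.float64(4.5), -0.18), (np.float64(8.1), np.float64(8.4), -0.36), (np.float64(12.9), np.float64(11.7), -0.53)]
241.0 -> 265.0 [(np.float64(5.3), np.float64(2.6), -0.18), (np.float64(10.8), np.float64(4.4), -0.36), (np.float64(16.6), np.float64(5.4), -0.53)]
265.0 -> 289.0 [(np.float64(5.9), np.float64(0.2), -0.18), (
[... 449 characters left out ...]
(np.float64(3.3), np.float64(-11.2), -0.36), (np.float64(3.7), np.float64(-17.1), -0.53)]
361.0 -> 385.0 [(np.float64(-0.4), np.float64(-5.8), -0.18), (np.float64(-1.6), np.float64(-11.6), -0.36), (np.float64(-3.6), np.float64(-17.1), -0.53)]
385.0 -> 409.0 [(np.float64(-2.7), np.float64(-5.2), -0.18), (np.float64(-6.2), np.float64(-9.9), -0.36), (np.float64(-10.2), np.float64(-14.2), -0.53)]
409.0 -> 433.0 [(np.float64(-4.6), np.float64(-3.6), -0.18), (np.float64(-9.7), np.float64(-6.6), -0.36), (np.float64(-15.1), np.float64(-8.8), -0.53)]
433.0 -> 457.0 [(np.float64(-5.7), np.float64(-1.4), -0.18), (np.float64(-11.5), np.float64(-2.1), -0.36), (np.float64(-17.4), np.float64(-1.9), -0.53)]
```

Call:
{"api": "servo_tool", "payload": {"commands": [{"jaw":0.01,"x":0.0,"y":-0.0012,"z":0.0005,"rx":0.0,"ry":0.0,"rz":0.0},{"jaw":0.01,"x":0.0,"y":-0.0012,"z":0.0005,"rx":0.0,"ry":0.0,"rz":0.0}]}}

```text
clock: 8.48
eef_pos: [0.52, 0.1543, 0.1399]
ee_rot: [-180.0, -0.1, 1.2]
force: [-0.7, 2.3, 4.6]
grip_width: 0.015
```

Call:
{"api": "servo_tool", "payload": {"commands": [{"jaw":0.01,"x":-0.0058,"y":0.001,"z":-0.0002,"rx":0.0,"ry":0.0,"rz":0.0},{"jaw":0.01,"x":-0.0114,"y":0.0028,"z":-0.0004,"rx":0.0,"ry":0.0,"rz":0.0},{"jaw":0.01,"x":-0.0166,"y":0.0054,"z":-0.0005,"rx":0.0,"ry":0.0,"rz":0.0}]}}

```text
clock: 8.85
eef_pos: [0.5032, 0.1481, 0.1402]
ee_rot: [180.0, -0.1, 1.2]
force: [0.7, 2.1, 7.1]
grip_width: 0.0152
```

Call:
{"api": "servo_tool", "payload": {"commands": [{"jaw":0.01,"x":-0.0049,"y":0.0033,"z":-0.0002,"rx":0.0,"ry":0.0,"rz":0.0},{"jaw":0.01,"x":-0.0092,"y":0.0072,"z":-0.0004,"rx":0.0,"ry":0.0,"rz":0.0},{"jaw":0.01,"x":-0.013,"y":0.0117,"z":-0.0006,"rx":0.0,"ry":0.0,"rz":0.0}]}}

```text
clock: 9.22
eef_pos: [0.4906, 0.1357, 0.1408]
ee_rot: [180.0, -0.2, 1.2]
force: [2.2, 1.1, 4.7]
grip_width: 0.0147
```

Call:
{"api": "servo_tool", "payload": {"commands": [{"jaw":0.01,"x":-0.0031,"y":0.005,"z":-0.0002,"rx":0.0,"ry":0.0,"rz":0.0},{"jaw":0.01,"x":-0.0055,"y":0.0103,"z":-0.0004,"rx":0.0,"ry":0.0,"rz":0.0},{"jaw":0.01,"x":-0.0071,"y":0.0159,"z":-0.0005,"rx":0.0,"ry":0.0,"rz":0.0}]}}

```text
clock: 9.6
eef_pos: [0.4843, 0.1199, 0.1411]
ee_rot: [180.0, -0.2, 1.1]
force: [4.1, 2.1, 4.6]
grip_width: 0.0155
```

Call:
{"api": "servo_tool", "payload": {"commands": [{"jaw":0.01,"x":-0.0003,"y":0.0058,"z":-0.0002,"rx":0.0,"ry":0.0,"rz":0.0},{"jaw":0.01,"x":0.0002,"y":0.0117,"z":-0.0004,"rx":0.0,"ry":0.0,"rz":0.0},{"jaw":0.01,"x":0.001,"y":0.0175,"z":-0.0005,"rx":0.0,"ry":0.0,"rz":0.0}]}}

```text
clock: 9.98
eef_pos: [0.4849, 0.1031, 0.1414]
ee_rot: [-179.9, -0.1, 1.1]
force: [2.0, 4.7, 6.2]
grip_width: 0.015
```

Call:
{"api": "servo_tool", "payload": {"commands": [{"jaw":0.01,"x":0.0018,"y":0.0056,"z":-0.0002,"rx":0.0,"ry":0.0,"rz":0.0},{"jaw":0.01,"x":0.0043,"y":0.011,"z":-0.0004,"rx":0.0,"ry":0.0,"rz":0.0},{"jaw":0.01,"x":0.0074,"y":0.016,"z":-0.0005,"rx":0.0,"ry":0.0,"rz":0.0}]}}

```text
clock: 10.35
eef_pos: [0.492, 0.0876, 0.1418]
ee_rot: [-179.9, 0.0, 1.1]
force: [0.3, 4.9, 8.0]
grip_width: 0.0151
```

Call:
{"api": "servo_tool", "payload": {"commands": [{"jaw":0.01,"x":0.0038,"y":0.0042,"z":-0.0002,"rx":0.0,"ry":0.0,"rz":0.0},{"jaw":0.01,"x":0.0081,"y":0.0079,"z":-0.0004,"rx":0.0,"ry":0.0,"rz":0.0},{"jaw":0.01,"x":0.0129,"y":0.0112,"z":-0.0006,"rx":0.0,"ry":0.0,"rz":0.0}]}}

```text
clock: 10.72
eef_pos: [0.5041, 0.0766, 0.1421]
ee_rot: [-179.9, 0.2, 1.1]
force: [-0.3, 3.6, 7.0]
grip_width: 0.015
```

Call:
{"api": "servo_tool", "payload": {"commands": [{"jaw":0.01,"x":0.0053,"y":0.0024,"z":-0.0002,"rx":0.0,"ry":0.0,"rz":0.0},{"jaw":0.01,"x":0.0108,"y":0.0042,"z":-0.0004,"rx":0.0,"ry":0.0,"rz":0.0},{"jaw":0.01,"x":0.0166,"y":0.0052,"z":-0.0005,"rx":0.0,"ry":0.0,"rz":0.0}]}}

```text
clock: 11.1
eef_pos: [0.5192, 0.0712, 0.1421]
ee_rot: [-180.0, 0.4, 1.1]
force: [-4.9, 2.4, 9.0]
grip_width: 0.0151
```

Call:
{"api": "servo_tool", "payload": {"commands": [{"jaw":0.01,"x":0.0059,"y":0.0001,"z":-0.0003,"rx":0.0,"ry":0.0,"rz":0.0},{"jaw":0.01,"x":0.0117,"y":-0.0005,"z":-0.0006,"rx":0.0,"ry":0.0,"rz":0.0},{"jaw":0.01,"x":0.0174,"y":-0.0019,"z":-0.0009,"rx":0.0,"ry":0.0,"rz":0.0}]}}

```text
clock: 11.48
eef_pos: [0.5354, 0.072, 0.142]
ee_rot: [179.8, 0.6, 1.2]
force: [-6.7, -3.2, 6.7]
grip_width: 0.0151
```

Run:
```python
from h import *
np.set_printoptions(precision=4,suppress=True)
for k in ["eef_pos","ee_rot","force","wrist_torque","grip_width"]: print(env.state()[k])
w=cam("wrist");crop(w,150,550,130,480,1.6,"w5")
s=cam("scene");crop(s,370,530,110,220,5,"s6")
```

```text
[0.5354 0.072  0.142 ]
[179.8435   0.5664   1.1821]
[-6.6888 -3.2307  6.7096]
[-0.4159  1.0082  0.0134]
0.015077869206008504
```

View pics/w5.png

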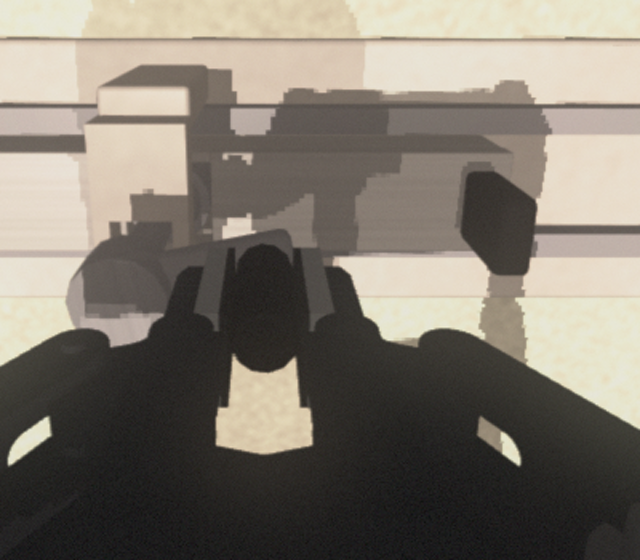

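View pics/s6.png

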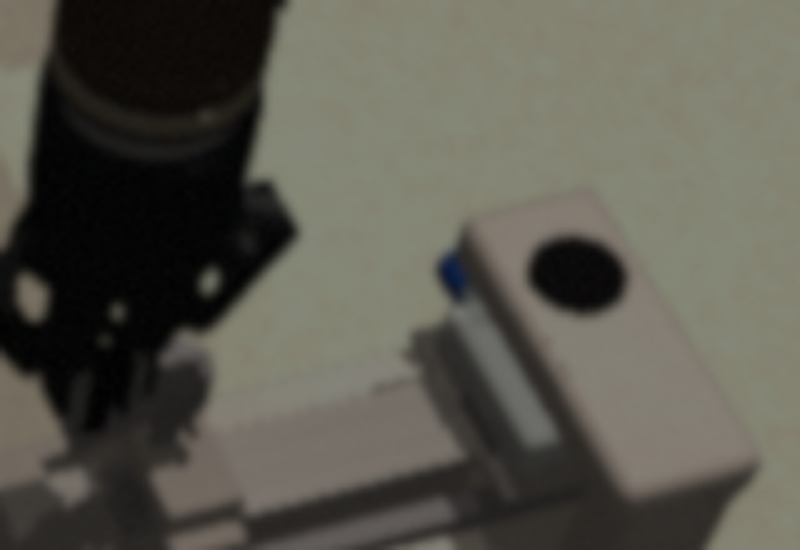

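Call:
{"api": "servo_tool", "payload": {"commands": [{"jaw":0.01,"x":0.0,"y":0.0,"z":0.0,"rx":0.0,"ry":0.0,"rz":0.0},{"jaw":0.01,"x":0.0,"y":0.0,"z":0.0,"rx":0.0,"ry":0.0,"rz":0.0}]}}

```text
clock: 11.82
eef_pos: [0.5377, 0.0725, 0.1435]
ee_rot: [179.9, 0.2, 1.2]
force: [-2.1, -0.5, 9.3]
grip_width: 0.0153
```

Call:
{"api": "servo_tool", "payload": {"commands": [{"jaw":0.01,"x":0.0054,"y":-0.0022,"z":-0.0004,"rx":0.0,"ry":0.0,"rz":0.0},{"jaw":0.01,"x":0.0105,"y":-0.0051,"z":-0.0008,"rx":0.0,"ry":0.0,"rz":0.0},{"jaw":0.01,"x":0.0151,"y":-0.0087,"z":-0.001,"rx":0.0,"ry":0.0,"rz":0.0},{"jaw":0.01,"x":0.0151,"y":-0.0087,"z":-0.001,"rx":0.0,"ry":0.0,"rz":0.0}]}}

```text
clock: 12.32
eef_pos: [0.5541, 0.0817, 0.1446]
ee_rot: [179.9, 0.1, 1.2]
force: [0.0, 0.2, 6.8]
grip_width: 0.0149
```

Call:
{"api": "servo_tool", "payload": {"commands": [{"jaw":0.01,"x":0.0041,"y":-0.0042,"z":-0.0002,"rx":0.0,"ry":0.0,"rz":0.0},{"jaw":0.01,"x":0.0075,"y":-0.0089,"z":-0.0004,"rx":0.0,"ry":0.0,"rz":0.0},{"jaw":0.01,"x":0.0103,"y":-0.0141,"z":-0.0006,"rx":0.0,"ry":0.0,"rz":0.0},{"jaw":0.01,"x":0.0103,"y":-0.0141,"z":-0.0006,"rx":0.0,"ry":0.0,"rz":0.0}]}}

```text
clock: 12.82
eef_pos: [0.5644, 0.0966, 0.1436]
ee_rot: [180.0, -0.0, 1.2]
force: [5.5, -1.4, -4.9]
grip_width: 0.0148
```

Call:
{"api": "servo_tool", "payload": {"commands": [{"jaw":0.017,"x":0.0,"y":0.0,"z":0.0,"rx":0.0,"ry":0.0,"rz":0.0},{"jaw":0.02,"x":0.0,"y":0.0,"z":0.0,"rx":0.0,"ry":0.0,"rz":0.0},{"jaw":0.02,"x":0.0,"y":0.0,"z":0.0,"rx":0.0,"ry":0.0,"rz":0.0}]}}

```text
clock: 13.2
eef_pos: [0.5635, 0.0969, 0.1447]
ee_rot: [-180.0, 0.1, 1.1]
force: [-1.2, -0.2, -0.3]
grip_width: 0.0199
```

Run:
```python
from h import *
np.set_printoptions(precision=4,suppress=True)
for k in ["eef_pos","ee_rot","force","wrist_torque","grip_width"]: print(env.state()[k])
w=cam("wrist");crop(w,150,550,130,480,1.6,"w6")
import pickle;pickle.dump(w,open("w6.pkl","wb"))
s=cam("scene");crop(s,370,530,110,220,5,"s7")
```

```text
[0.5635 0.0969 0.1447]
[-179.9869    0.0854    1.1371]
[-1.1688 -0.151  -0.3197]
[-0.0537 -0.0131 -0.0148]
0.019869336013169956
```

View pics/w6.png

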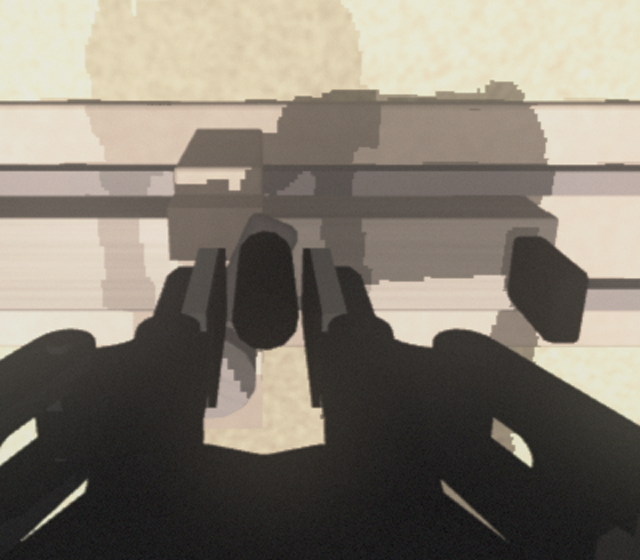

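View pics/s7.png

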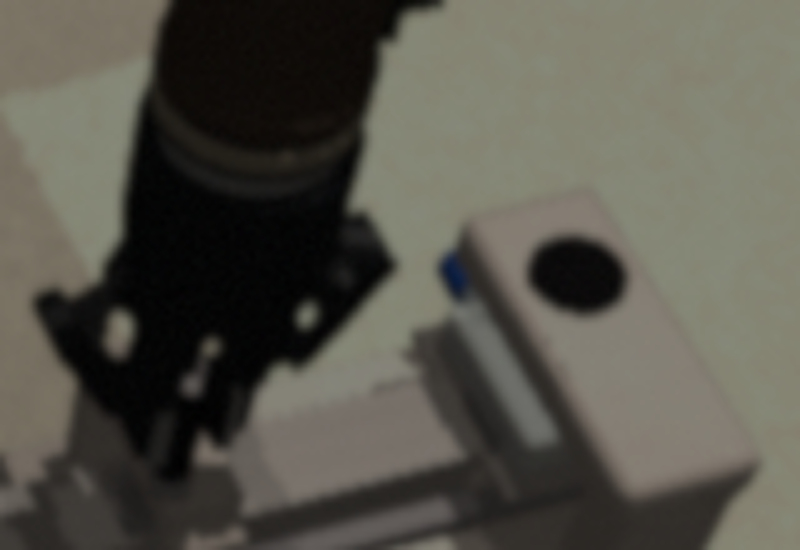

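Run:
```python
from h import *
import pickle
np.set_printoptions(precision=4,suppress=True)
w=pickle.load(open("w6.pkl","rb"))
for z in (.155,.158,.161,.164,.167): 
    l,r,b=[atz(w,150+a/1.6,130+c/1.6,z) for a,c in ((234,318),(298,318),(265,348))]
    print(z,"diam",np.linalg.norm(l-r),(l+r)/2,"from edge x",b[0]+.008)
c=env.state()
w2=cam("wrist");crop(w2,230,400,200,370,3.5,"w7")
```

```text
0.155 diam 0.016135519309026045 [0.5581 0.0946 0.155 ] from edge x 0.5575411745847554
0.158 diam 0.01577092964394941 [0.5598 0.0947 0.158 ] from edge x 0.5594419385357106
0.161 diam 0.015406339978872766 [0.5615 0.0947 0.161 ] from edge x 0.5613427024866658
0.164 diam 0.015041750313796133 [0.5633 0.0948 0.164 ] from edge x 0.5632434664376211
0.167 diam 0.014677160648719502 [0.565  0.0948 0.167 ] from edge x 0.5651442303885764
```

View pics/w7.png

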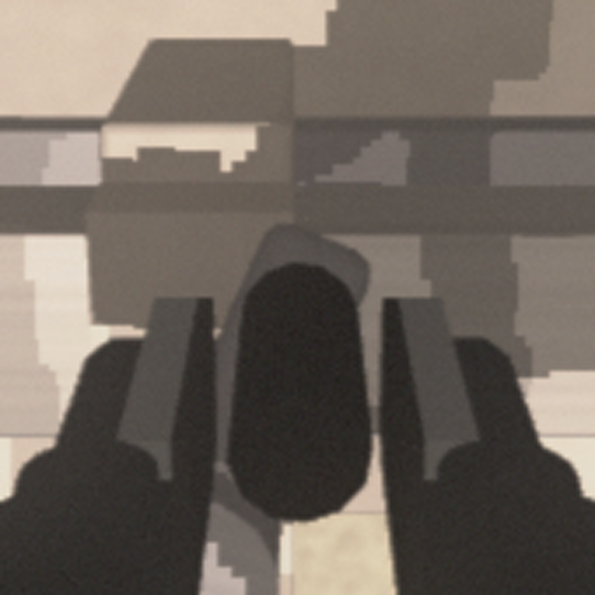

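Call:
{"api": "servo_tool", "payload": {"commands": [{"jaw":0.02,"x":0.0,"y":0.0,"z":0.005,"rx":0.0,"ry":0.0,"rz":0.0},{"jaw":0.02,"x":0.0,"y":0.0,"z":0.01,"rx":0.0,"ry":0.0,"rz":0.0},{"jaw":0.01,"x":0.0,"y":0.0,"z":0.01,"rx":0.0,"ry":0.0,"rz":0.0},{"jaw":0.01,"x":0.0,"y":0.0,"z":0.01,"rx":0.0,"ry":0.0,"rz":0.0},{"jaw":0.01,"x":0.0,"y":0.0,"z":0.01,"rx":0.0,"ry":0.0,"rz":0.0}], "grip_force": 25}}

```text
clock: 13.98
eef_pos: [0.5636, 0.0966, 0.1343]
ee_rot: [180.0, 0.1, 1.1]
force: [-0.3, -0.5, -3.8]
grip_width: 0.0152
```

```bash
python3 tab.py 337 -1 7 8 7 | sed 's/np.float64//g'
python3 - <<'E'
from h import *
print(env.state()["eef_pos"],env.state()["force"])
w2=cam("wrist");crop(w2,230,400,200,370,3.5,"w8")
E
```

```text
337.0 -> 281.0 [((-2.4), (4.5), 0.16), ((-5.3), (8.8), 0.31), ((-8.7), (12.6), 0.47), ((-12.6), (16.0), 0.62), ((-16.8), (18.9), 0.78), ((-21.3), (21.2), 0.93), ((-26.1), (23.0), 1.09), ((-31.1), (24.2), 1.24)]
281.0 -> 225.0 [((-5.1), (0.6), 0.16), ((-10.2), (0.5), 0.31), ((-15.3), (-0.2), 0.47), ((-20.3), (-1.5), 0.62), ((-25.0), (-3.4), 0.78), ((-29.5), (-5.8), 0.93), ((-33.7), (-8.8), 1.09), ((-37.5), (-12.3), 1.24)]
225.0 -> 169.0 [((-3.3), (-3.9), 0.16), ((-6.1), (-8.2), 0.31), ((-8.4), (-12.8), 0.47), ((-10.1), (-17.6), 0.62), ((-11.2), (-22.6), 0.78), ((-11.7), (-27.7), 0.93), ((-11.5), (-32.9), 1.09), ((-10.8), (-37.9), 1.24)]
169.0 -> 113.0 [((1.4), (-4.9), 0.16), ((3.4), (-9.7), 0.31), ((5.9), (-14.1), 0.47), ((9.0), (-18.2), 0.62), ((12.5), (-22.0), 0.78), ((16.5), (-25.2), 0.93), ((20.8), (-27.9), 1.09), ((25.4), (-30.1), 1.24)]
113.0 -> 57.0 [((4.9), (-1.6), 0.16), ((9.9), (-2.6), 0.31), ((15.0), (-3.0), 0.47), ((20.1), (-2.8), 0.62), ((25.2), (-1.9), 0.78), ((30.1), (-0.4), 0.93), ((34.8), (1.6), 1.09), ((39.2), (4.2), 1.24)]
57.0 -> 1.0 [((4.1), (3.1), 0.16), ((7.7), (6.7), 0.31), ((10.9), (10.8), 0.47), ((13.6), (15.1), 0.62), ((15.7), (19.8), 0.78), ((17.2), (24.7), 0.93), ((18.1), (29.7), 1.09), ((18.4), (34.9), 1.24)]
1.0 -> -55.0 [((-0.3), (5.1), 0.16), ((-1.3), (10.2), 0.31), ((-2.8), (15.0), 0.47), ((-5.0), (19.7), 0.62), ((-7.7), (24.1), 0.78), ((-10.9), (28.1), 0.93), ((-14.5), (31.7), 1.09), ((-18.6), (34.8), 1.24)]
[0.56359156 0.09663457 0.13427961] [-0.29497013 -0.51369182 -3.8426302 ]
```

View pics/w8.png

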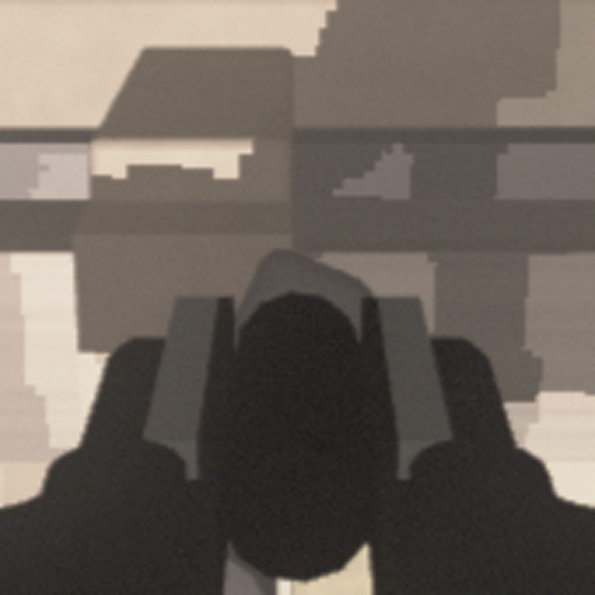

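Call:
{"api": "servo_tool", "payload": {"commands": [{"jaw":0.01,"x":0.0,"y":0.0,"z":0.001,"rx":0.0,"ry":0.0,"rz":0.0},{"jaw":0.01,"x":0.0,"y":0.0,"z":0.0015,"rx":0.0,"ry":0.0,"rz":0.0},{"jaw":0.01,"x":0.0,"y":0.0,"z":0.0015,"rx":0.0,"ry":0.0,"rz":0.0}]}}

```text
clock: 14.4
eef_pos: [0.5638, 0.0969, 0.1338]
ee_rot: [-180.0, 0.1, 1.1]
force: [-3.7, -0.8, 1.1]
grip_width: 0.0153
```

Call:
{"api": "servo_tool", "payload": {"commands": [{"jaw":0.01,"x":-0.0024,"y":0.0045,"z":0.0002,"rx":0.0,"ry":0.0,"rz":0.0},{"jaw":0.01,"x":-0.0053,"y":0.0088,"z":0.0003,"rx":0.0,"ry":0.0,"rz":0.0},{"jaw":0.01,"x":-0.0087,"y":0.0126,"z":0.0005,"rx":0.0,"ry":0.0,"rz":0.0},{"jaw":0.01,"x":-0.0126,"y":0.016,"z":0.0006,"rx":0.0,"ry":0.0,"rz":0.0},{"jaw":0.01,"x":-0.0168,"y":0.0189,"z":0.0008,"rx":0.0,"ry":0.0,"rz":0.0},{"jaw":0.01,"x":-0.0213,"y":0.0212,"z":0.0009,"rx":0.0,"ry":0.0,"rz":0.0}]}}

```text
clock: 15.15
eef_pos: [0.5436, 0.0751, 0.1328]
ee_rot: [-180.0, -0.1, 1.1]
force: [-1.1, 4.8, 1.9]
grip_width: 0.0148
```

```bash
python3 tab.py 295 -1 7 8 6 | sed 's/np.float64//g'
```

```text
295.0 -> 239.0 [((-4.8), (1.8), 0.16), ((-9.8), (3.0), 0.31), ((-14.9), (3.5), 0.47), ((-20.0), (3.5), 0.62), ((-25.1), (2.8), 0.78), ((-30.1), (1.5), 0.93), ((-34.8), (-0.4), 1.09), ((-39.3), (-2.9), 1.24)]
239.0 -> 183.0 [((-4.2), (-3.0), 0.16), ((-7.9), (-6.5), 0.31), ((-11.3), (-10.4), 0.47), ((-14.1), (-14.7), 0.62), ((-16.4), (-19.3), 0.78), ((-18.1), (-24.1), 0.93), ((-19.2), (-29.1), 1.09), ((-19.6), (-34.2), 1.24)]
183.0 -> 127.0 [((0.1), (-5.1), 0.16), ((0.9), (-10.2), 0.31), ((2.3), (-15.1), 0.47), ((4.3), (-19.9), 0.62), ((6.8), (-24.3), 0.78), ((9.9), (-28.4), 0.93), ((13.4), (-32.1), 1.09), ((17.4), (-35.4), 1.24)]
127.0 -> 71.0 [((4.3), (-2.7), 0.16), ((9.0), (-4.9), 0.31), ((13.8), (-6.6), 0.47), ((18.9), (-7.6), 0.62), ((24.0), (-8.0), 0.78), ((29.1), (-7.7), 0.93), ((34.2), (-6.9), 1.09), ((39.1), (-5.4), 1.24)]
71.0 -> 15.0 [((4.7), (2.1), 0.16), ((9.1), (4.7), 0.31), ((13.2), (7.8), 0.47), ((16.8), (11.4), 0.62), ((20.0), (15.4), 0.78), ((22.7), (19.8), 0.93), ((24.8), (24.5), 1.09), ((26.3), (29.4), 1.24)]
15.0 -> -41.0 [((0.9), (5.0), 0.16), ((1.2), (10.2), 0.31), ((0.9), (15.3), 0.47), ((-0.1), (20.3), 0.62), ((-1.6), (25.2), 0.78), ((-3.7), (29.9), 0.93), ((-6.4), (34.2), 1.09), ((-9.6), (38.2), 1.24)]
```

Call:
{"api": "servo_tool", "payload": {"commands": [{"jaw":0.01,"x":-0.0048,"y":0.0018,"z":0.0002,"rx":0.0,"ry":0.0,"rz":0.0},{"jaw":0.01,"x":-0.0098,"y":0.003,"z":0.0003,"rx":0.0,"ry":0.0,"rz":0.0},{"jaw":0.01,"x":-0.0149,"y":0.0035,"z":0.0005,"rx":0.0,"ry":0.0,"rz":0.0},{"jaw":0.01,"x":-0.02,"y":0.0035,"z":0.0006,"rx":0.0,"ry":0.0,"rz":0.0},{"jaw":0.01,"x":-0.0251,"y":0.0028,"z":0.0008,"rx":0.0,"ry":0.0,"rz":0.0},{"jaw":0.01,"x":-0.0301,"y":0.0015,"z":0.0009,"rx":0.0,"ry":0.0,"rz":0.0},{"jaw":0.01,"x":-0.0348,"y":-0.0004,"z":0.0011,"rx":0.0,"ry":0.0,"rz":0.0},{"jaw":0.01,"x":-0.0393,"y":-0.0029,"z":0.0012,"rx":0.0,"ry":0.0,"rz":0.0}]}}

```text
clock: 16.15
eef_pos: [0.5035, 0.0767, 0.1314]
ee_rot: [179.9, 0.0, 1.2]
force: [-0.0, -2.2, 1.3]
grip_width: 0.0153
```

Call:
{"api": "servo_tool", "payload": {"commands": [{"jaw":0.01,"x":-0.0042,"y":-0.003,"z":0.0002,"rx":0.0,"ry":0.0,"rz":0.0},{"jaw":0.01,"x":-0.0079,"y":-0.0065,"z":0.0003,"rx":0.0,"ry":0.0,"rz":0.0},{"jaw":0.01,"x":-0.0113,"y":-0.0104,"z":0.0005,"rx":0.0,"ry":0.0,"rz":0.0},{"jaw":0.01,"x":-0.0141,"y":-0.0147,"z":0.0006,"rx":0.0,"ry":0.0,"rz":0.0},{"jaw":0.01,"x":-0.0164,"y":-0.0193,"z":0.0008,"rx":0.0,"ry":0.0,"rz":0.0},{"jaw":0.01,"x":-0.0181,"y":-0.0241,"z":0.0009,"rx":0.0,"ry":0.0,"rz":0.0},{"jaw":0.01,"x":-0.0192,"y":-0.0291,"z":0.0011,"rx":0.0,"ry":0.0,"rz":0.0},{"jaw":0.01,"x":-0.0196,"y":-0.0342,"z":0.0013,"rx":0.0,"ry":0.0,"rz":0.0}]}}

```text
clock: 17.15
eef_pos: [0.483, 0.1117, 0.13]
ee_rot: [-180.0, 0.1, 1.1]
force: [-4.2, -1.7, 5.5]
grip_width: 0.0154
```

Call:
{"api": "servo_tool", "payload": {"commands": [{"jaw":0.01,"x":0.0001,"y":-0.0051,"z":0.0001,"rx":0.0,"ry":0.0,"rz":0.0},{"jaw":0.01,"x":0.0009,"y":-0.0102,"z":0.0002,"rx":0.0,"ry":0.0,"rz":0.0},{"jaw":0.01,"x":0.0023,"y":-0.0151,"z":0.0003,"rx":0.0,"ry":0.0,"rz":0.0},{"jaw":0.01,"x":0.0043,"y":-0.0199,"z":0.0005,"rx":0.0,"ry":0.0,"rz":0.0},{"jaw":0.01,"x":0.0068,"y":-0.0243,"z":0.0007,"rx":0.0,"ry":0.0,"rz":0.0},{"jaw":0.01,"x":0.0099,"y":-0.0284,"z":0.0008,"rx":0.0,"ry":0.0,"rz":0.0},{"jaw":0.01,"x":0.0134,"y":-0.0321,"z":0.001,"rx":0.0,"ry":0.0,"rz":0.0},{"jaw":0.01,"x":0.0174,"y":-0.0354,"z":0.0011,"rx":0.0,"ry":0.0,"rz":0.0}]}}

```text
clock: 18.15
eef_pos: [0.501, 0.1472, 0.1289]
ee_rot: [-180.0, -0.0, 1.1]
force: [-3.2, 2.0, 2.7]
grip_width: 0.0154
```

Call:
{"api": "servo_tool", "payload": {"commands": [{"jaw":0.01,"x":0.0043,"y":-0.0027,"z":0.0002,"rx":0.0,"ry":0.0,"rz":0.0},{"jaw":0.01,"x":0.009,"y":-0.0049,"z":0.0003,"rx":0.0,"ry":0.0,"rz":0.0},{"jaw":0.01,"x":0.0138,"y":-0.0066,"z":0.0005,"rx":0.0,"ry":0.0,"rz":0.0},{"jaw":0.01,"x":0.0189,"y":-0.0076,"z":0.0006,"rx":0.0,"ry":0.0,"rz":0.0},{"jaw":0.01,"x":0.024,"y":-0.008,"z":0.0008,"rx":0.0,"ry":0.0,"rz":0.0},{"jaw":0.01,"x":0.0291,"y":-0.0077,"z":0.0009,"rx":0.0,"ry":0.0,"rz":0.0},{"jaw":0.01,"x":0.0342,"y":-0.0069,"z":0.0011,"rx":0.0,"ry":0.0,"rz":0.0},{"jaw":0.01,"x":0.0391,"y":-0.0054,"z":0.0012,"rx":0.0,"ry":0.0,"rz":0.0}]}}

```text
clock: 19.15
eef_pos: [0.5396, 0.1522, 0.1277]
ee_rot: [179.9, 0.0, 1.1]
force: [-2.0, -2.6, 1.6]
grip_width: 0.0156
```

Call:
{"api": "servo_tool", "payload": {"commands": [{"jaw":0.01,"x":0.0047,"y":0.0021,"z":0.0002,"rx":0.0,"ry":0.0,"rz":0.0},{"jaw":0.01,"x":0.0091,"y":0.0047,"z":0.0003,"rx":0.0,"ry":0.0,"rz":0.0},{"jaw":0.01,"x":0.0132,"y":0.0078,"z":0.0005,"rx":0.0,"ry":0.0,"rz":0.0},{"jaw":0.01,"x":0.0168,"y":0.0114,"z":0.0006,"rx":0.0,"ry":0.0,"rz":0.0},{"jaw":0.01,"x":0.02,"y":0.0154,"z":0.0008,"rx":0.0,"ry":0.0,"rz":0.0},{"jaw":0.01,"x":0.0227,"y":0.0198,"z":0.001,"rx":0.0,"ry":0.0,"rz":0.0},{"jaw":0.01,"x":0.0248,"y":0.0245,"z":0.0011,"rx":0.0,"ry":0.0,"rz":0.0},{"jaw":0.01,"x":0.0263,"y":0.0294,"z":0.0013,"rx":0.0,"ry":0.0,"rz":0.0}]}}

```text
clock: 20.15
eef_pos: [0.5654, 0.1243, 0.1265]
ee_rot: [-179.9, 0.1, 1.1]
force: [-6.0, -0.5, 5.3]
grip_width: 0.0152
```

Call:
{"api": "servo_tool", "payload": {"commands": [{"jaw":0.01,"x":0.0009,"y":0.005,"z":0.0001,"rx":0.0,"ry":0.0,"rz":0.0},{"jaw":0.01,"x":0.0009,"y":0.0102,"z":0.0002,"rx":0.0,"ry":0.0,"rz":0.0},{"jaw":0.01,"x":0.0004,"y":0.0153,"z":0.0004,"rx":0.0,"ry":0.0,"rz":0.0},{"jaw":0.01,"x":-0.0008,"y":0.0203,"z":0.0006,"rx":0.0,"ry":0.0,"rz":0.0},{"jaw":0.01,"x":-0.0025,"y":0.0252,"z":0.0007,"rx":0.0,"ry":0.0,"rz":0.0},{"jaw":0.01,"x":-0.0047,"y":0.0299,"z":0.0008,"rx":0.0,"ry":0.0,"rz":0.0},{"jaw":0.01,"x":-0.0047,"y":0.0299,"z":0.0008,"rx":0.0,"ry":0.0,"rz":0.0},{"jaw":0.01,"x":-0.0047,"y":0.0299,"z":0.0008,"rx":0.0,"ry":0.0,"rz":0.0}]}}

```text
clock: 21.15
eef_pos: [0.5623, 0.0936, 0.1256]
ee_rot: [180.0, -0.0, 1.1]
force: [-2.7, 0.0, 1.1]
grip_width: 0.0155
```

Run:
```python
from h import *
np.set_printoptions(precision=4,suppress=True)
for k in ["eef_pos","force","wrist_torque","grip_width"]: print(env.state()[k])
w2=cam("wrist");crop(w2,150,550,130,480,1.6,"w9")
t=cam("top");crop(t,90,240,200,315,5,"t9")
s=cam("scene");crop(s,370,530,110,220,5,"s9")
crop(s,180,470,140,380,2.5,"s9b")
```

```text
[0.5623 0.0936 0.1256]
[-2.7496  0.0186  1.1319]
[0.0042 0.3615 0.0289]
0.015473851677422643
```

View pics/w9.png

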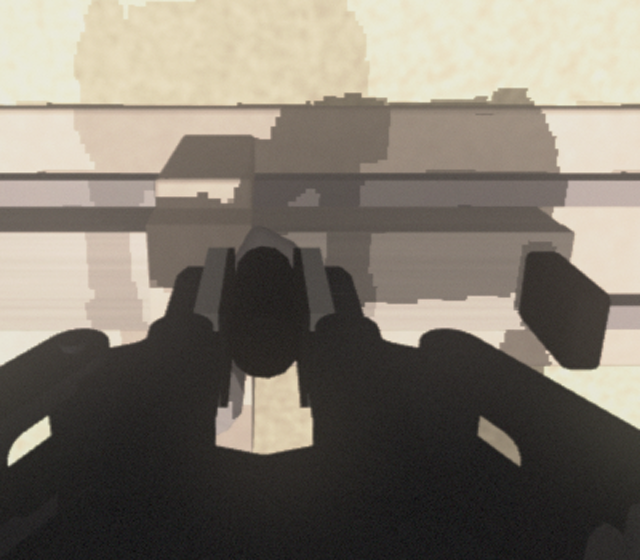

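View pics/s9b.png

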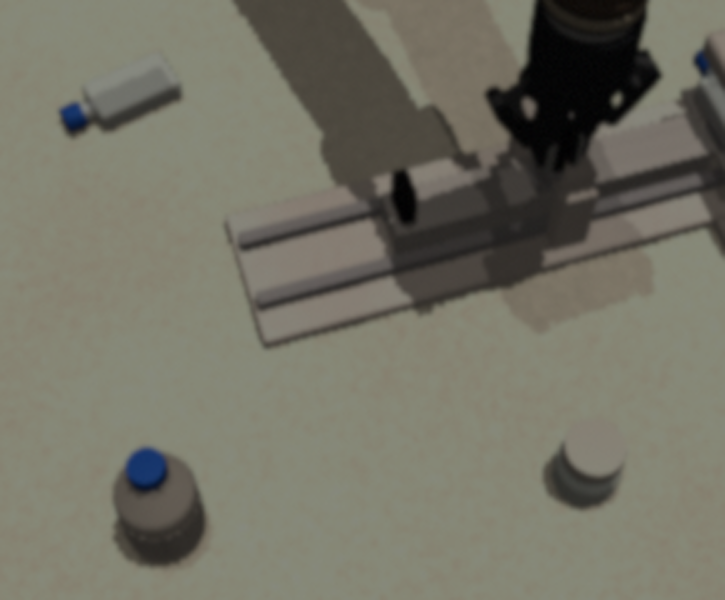

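View pics/s9.png

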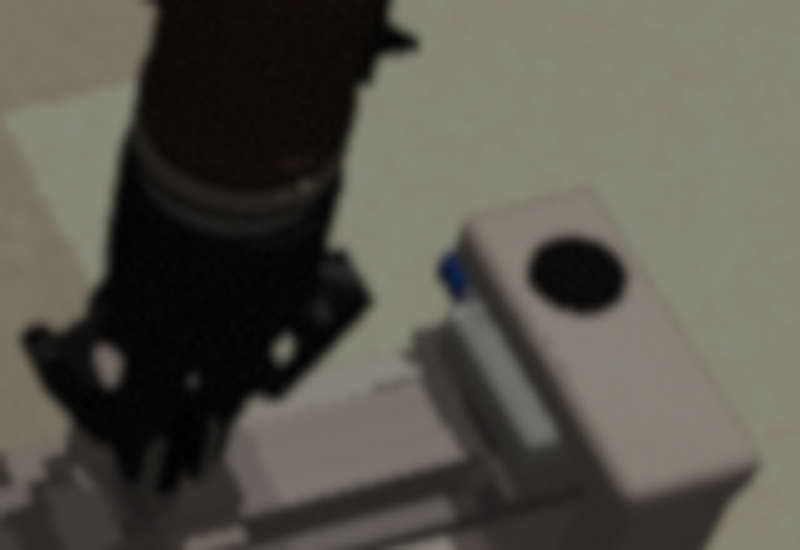

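Call:
{"api": "servo_tool", "payload": {"commands": [{"jaw":0.01,"x":0.0,"y":0.0,"z":0.0,"rx":0.0,"ry":0.0,"rz":0.0},{"jaw":0.01,"x":0.0,"y":0.0,"z":0.0,"rx":0.0,"ry":0.0,"rz":0.0},{"jaw":0.01,"x":0.0,"y":0.0,"z":0.0,"rx":0.0,"ry":0.0,"rz":0.0}]}}

```text
clock: 21.68
eef_pos: [0.5625, 0.094, 0.1257]
ee_rot: [180.0, -0.0, 1.1]
force: [-1.5, -1.0, 1.0]
grip_width: 0.0152
```

Run:
```python
from h import *
print(env.state()["eef_pos"],env.state()["qd"],env.state()["clock"])
print(env.job_done())
```

```text
[0.56245645 0.09398936 0.12567676] [ 0.07032968  0.0478579  -0.06007162  0.30189787 -0.12060625  0.02558466] 21.675
the job is handed in; nothing more can be done
None
```

I pushed the carrier home, dropped the screw into its thread, turned it one full turn forward and handed the job in at 21.7 s. The gripper was still holding the crank grip, and no verdict was reported.

- **Carrier:** I pinched the black tab and pushed about 108 mm along the rails until it met the stop at roughly 15 N. The pictures then showed the crank screw about 10 mm lower, so it had fallen into the boss.
- **Backward turn:** I led the grip about 240° counter-clockwise. The vertical force on the hand then swung from about +7 N to −5 N, so the screw had come off its thread and its weight hung in the fingers. I stopped and slackened the jaws. By the wrist picture, the screw fell about 8 mm, which matches one pitch.
- **Forward turn:** I gripped again, felt the thread carry the screw, and turned about 364° clockwise. The hand sank 8.1 mm, against the 8 mm expected, and the grip stayed at the same place in the fingers.
- **Last checks:** The arm was still, with forces under about 2 N and the jaws at 15 mm on the grip. In the scene picture, the spare flask, bottle and jar showed no sign of having been moved.

- **Drop point:** It is known only to within one 24° step, so counted from the drop itself the forward turn was between about 340° and 364°.
- **Re-grip:** The hand first carried about 4 N of the screw's weight, which lowering it 1.5 mm cleared.

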